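Gauge the feed-roller axles and sort them

ROBOT

A 6-joint arm with a two-finger parallel gripper is mounted at the origin on the work surface. World frame = base frame: x ahead of the robot, y to its left, z up, the work surface at z = 0. Lengths are in mm, angles in rad, forces in N, time in s.
With the tool pointing down it reaches from about 300 to 775 mm from the base axis. Payload 14.6 kg.
Tool frame: the origin (TCP) lies at the very end of the fingers, on their centre line; the grasp point (between the pads) lies 19 mm behind it; z points along the fingers, x is the direction in which the jaws open and shut, and the axes are right-handed (so a half turn about z gives the same grasp; the last joint's range is limited). The gripper opens to 85 mm and grips with 20 to 120 N. Pads are 22 mm wide; open, the fingers measure 114 mm over their backs; the gripper's body (76 mm by 85 mm) begins 54 mm behind the grasp point. The pads swing forward as they close: fully open they stand 13 mm farther back than shut.
Start: joints at [-0.067, 0.3, 1.521, -0, 1.321, -0.067], TCP at [549.99, -0.002, 231.281] pointing down, gripper open.
Joint ranges: [-3.03, 3.03], [-0.79, 2.21], [0.23, 2.52], [-1.04, 4.18], [0, 3.07], [-2.55, 2.55]. Speed limits (rad/s): [2.22, 2.22, 2.57, 3.14, 3.14, 3.14].

INTERFACE

Orientations are given as a 3x3 rotation matrix whose columns are the frame's x, y, z axes.
In Python, from workcell import ctrl gives the robot as it stands.
- The arm moves only by the tool drive_tool, never from a script. Its argument "plan" is a list of rows, each an object of numbers: "tx", "ty", "tz": the shift along the tool's x, y, z in m; "rx", "ry", "rz": the turn, a rotation vector about the tool's x, y, z in rad. In form: [{"tx": .., "ty": .., "tz": .., "rx": .., "ry": .., "rz": ..}, ...]. A call has 1 to 20 rows; each row shifts and turns the commanded pose from where the row before left it, along the tool's axes as they then stand; what a row does not reach is not made up. A row lasts 1/8 s, in which the tool goes at most 62.5 mm and 10.7 degrees, less where a joint would pass 70% of its speed; a pose out of reach is approached as far as the arm can. A call is refused whole if a number of a shift passes 0.0625 or a number of a turn 0.188, either way. A call with a gripper value outside its range is refused whole. "grip" is the opening, from 0 (shut) to 1 (fully open), set as the call begins (left out, the last holds). The fingers move at their own pace and stop on an object; "squeeze" is the grip in N (left out, the last holds). Time passes only in rows, so rows that do not move let the fingers close. It gives the time, the measured TCP pose, the force and the opening at its end, in the units of the state.
- ctrl.read_state(): the state, without advancing time (a new reading comes with each control period).
- ctrl.get_image(name): name is "scene" or "side" or "wrist"; returns a dict with "color" (420x560x3 uint8, red, green, blue), "range_z" (420x560 float32, mm along the optical axis (not along the pixel's ray), 0 where there is no reading), "fx", "fy", "cx", "cy" (pixels), "extrinsics" (4x4, takes a point from world to camera coordinates). Camera axes: x right, y up, looking along -z (the intrinsics and any distortion apply to the point x, -y, -z); pixel columns grow to the right and rows downward; lengths in mm; the calibration is good to about 2 mm. A picture is of the moment at which its call begins.
- ctrl.close_job(): hands the job in, once; it reports no verdict.
The state is a dict: "time": time; "joints": joint angles; "joint_velocities": joint speeds; "tau": joint torques, N m; "ee_pos": TCP position; "ee_rot": TCP orientation; "wrist_force": force on the tool from outside, world axes, zero at the start; "moment": the same for the moment, N m; "grip_width": opening from 0.0 (shut) to 1.0 (fully open).
Only numpy, scipy, OpenCV 4.12 (cv2) and the standard library are available. Lean on these libraries where they do the work, as an engineer would, in place of code of your own. Each camera call takes 0.05 s, during which the arm holds its last target.

TASK

Sort the two loose feed-roller axles on the bench with the gap gauge, one at a time: lower an axle's round end squarely and without forcing it into the gap until it stops or reaches the bottom, and lay that axle away before you take the next. One that passes the GO gap and stops at the NO-GO gap below goes flat in the wooden tray, one too thick for GO in the sheet-metal tray, one that drops through NO-GO too in the grey plastic bin. Do not drop them, and leave the axle on the rubber mat by the stripping machine, which has been checked, and everything else on the bench where it is.

Things in the scene. Friction and masses are not known exactly. Their poses are not given: they have to be found in the camera images.
- axle_a_mid (a point): one of three steel axles, 160 mm long, 0.5 to 0.8 kg: square body 32 x 32 mm, 60 mm long, with a round journal 50 mm long on each end. Both journals of an axle are alike; between axles they differ (17 to 29 mm) and only the gauge tells. Starts lying flat, two on the bench, the third on the rubber mat. Point: the axle's centre, 16 mm above the bench; x along the axle, y and z normal to the body's faces
- axle_b_mid (a point): one of three steel axles, 160 mm long, 0.5 to 0.8 kg: square body 32 x 32 mm, 60 mm long, with a round journal 50 mm long on each end. Both journals of an axle are alike; between axles they differ (17 to 29 mm) and only the gauge tells. Starts lying flat, two on the bench, the third on the rubber mat. Point: the axle's centre, 16 mm above the bench; x along the axle, y and z normal to the body's faces
- axle_c_mid (a point): one of three steel axles, 160 mm long, 0.5 to 0.8 kg: square body 32 x 32 mm, 60 mm long, with a round journal 50 mm long on each end. Both journals of an axle are alike; between axles they differ (17 to 29 mm) and only the gauge tells. Starts lying flat, two on the bench, the third on the rubber mat. Point: the axle's centre, 16 mm above the bench; x along the axle, y and z normal to the body's faces
- gauge_floor (a point): gap gauge, fixed: upright plate 16 mm thick, 72 wide, top 76 mm above the bench; one stepped slot open upward: 6 mm lead-in, GO gap 25.5 wide x 18 deep, then NO-GO gap 20.5 wide x 22 deep. Point: centre of the slot's floor, 30 mm above the bench; x through the plate (the journal's axis), away from the robot; y across the gap. The robot's side (-x) is kept free for the axle's body and the hand
- gauge: the same gauge, origin under its base (62 x 92 x 12 mm). A journal's axis stops about 45 mm above the slot's floor if too thick for GO, about 27 mm if stopped at NO-GO, about 9 mm (on the floor) if too thin. With the axle's centre 55 mm from the plate's middle the plate meets mid-journal. Pushing over some 25 N can wedge a journal through
- mat_mid (a point): middle of a thin ribbed rubber mat, 220 x 140 mm, flat on the bench between the other things and the stripping machine on the left; the axle lying on it (centre within 40 mm of this point; any of the three) has been checked and stays there
- wood_tray_floor (a point): wooden tray, open at the top, fixed, outside 120 x 210 x 30 mm, walls and floor 8 mm thick; for axles that fit. The point is the centre of the inner floor, 8 mm above the bench; x is the short side, y the long side, z up
- steel_tray_floor (a point): thin-walled sheet-metal tray with a rolled rim, open at the top, fixed, outside 120 x 210 x 29 mm, walls and floor 4 mm thick, rim 6 mm; for axles that are too thick. The point is the centre of the inner floor, 4 mm above the bench; x is the short side, y the long side, z up
- plastic_bin_floor (a point): grey plastic bin with ribbed sides, open at the top, fixed, the deepest of the three, outside 120 x 210 x 42 mm, walls and floor 5 mm thick; for axles that are too thin. The point is the centre of the inner floor, 5 mm above the bench; x is the short side, y the long side, z up
- grease_tin: bystander: round tin 66 mm in diameter, 64 mm high, standing among the axles; origin under its centre
- clamp_screw: bystander: T-handled clamping screw lying flat among the axles, 126 mm long, handle 84 mm across, 22 mm high; origin on the bench under its middle, x along the screw
- copper_bar: bystander: flat copper bar 150 x 40 x 10 mm; origin under its centre, x along it
- spanner: bystander: spanner 190 mm long lying flat; x along it
- spring: bystander: steel compression spring standing on end, 39 mm in diameter, 72 mm high; origin under its centre
- copper_tube: bystander: copper tube offcut standing on end, 42 mm in diameter, 75 mm high; origin under its centre
- hammer: bystander: hammer 260 mm long lying flat; x along it
- bearing: bystander: ball bearing 52 mm in diameter, 15 mm high, lying flat on the robot's side of the axles; origin under its centre
Mind the look-alikes: they are no part of the job. Leave any blue, purple or red look-alike of the part that bears axle_c_mid alone.

How it is judged:
By the outcome, as a careful person would: the job done as asked, in the order asked, and still so for the second after the job is handed in, with the robot touching nothing.
It also fails if it takes over 64 s, if anything falls off the work surface, if the arm or the gripper's body presses on something with over 40 N, if the wrist force passes 120 N, or if a joint passes its speed limit or range.

## Working session

There is one attempt and no reset: what is moved stays moved. The work goes in short steps, Python scripts to look and compute and a tool call to move; the robot and the scene stay as the last step left them, time stands still between calls to the robot, and variables do not carry over. Pictures are saved under pics/ and viewed, and the job is handed in when it is done.

Besides the shell and the picture viewer there is one more tool, called after "Emit:" by a JSON object that holds its "api" and its "payload", one argument or row to a line. drive_tool: Moves the arm, as the interface text tells. Its arguments: {"type":"object","properties":{"plan":{"type":"array","items":{"type":"object","properties":{"tx":{"type":"number"},"ty":{"type":"number"},"tz":{"type":"number"},"rx":{"type":"number"},"ry":{"type":"number"},"rz":{"type":"number"}}}},"grip":{"type":"number"},"squeeze":{"type":"number"}},"required":["plan"]}

```bash
ls; mkdir -p pics
cat > h.py <<'E'
import numpy as np,cv2
from workcell import ctrl
def grab(n,tag):
    im=ctrl.get_image(n); np.savez(f'pics/{tag}.npz',**im); cv2.imwrite(f'pics/{tag}.png',cv2.resize(im['color'][:,:,::-1],None,fx=1.42,fy=1.42,interpolation=cv2.INTER_CUBIC)); return im
def load(tag): return dict(np.load(f'pics/{tag}.npz'))
def cloud(im):
    z=im['range_z'].astype(float);h,w=z.shape
    u,v=np.meshgrid(np.arange(w),np.arange(h))
    X=(u-im['cx'])/im['fx']*z;Y=(v-im['cy'])/im['fy']*z
    P=np.stack([X,-Y,-z,np.ones_like(z)],-1)@np.linalg.inv(im['extrinsics']).T
    P=P[...,:3];P[z<=0]=np.nan;return P
E
python3 - <<'E'
from h import *
for n in ['scene','side','wrist']:
    im=grab(n,n+'0');print(n,im['fx'],im['cx'],im['cy'],im['extrinsics'].round(3).tolist(),[k for k in im])
print(ctrl.read_state())
E
```

```text
pics
scene 538.1628223810678 282.2216489692721 218.32628290067882 [[0.6, 0.8, 0.012, -269.998], [-0.455, 0.329, 0.828, 166.312], [0.658, -0.502, 0.561, -2198.876], [0.0, 0.0, 0.0, 1.0]] ['color', 'range_z', 'fx', 'fy', 'cx', 'cy', 'extrinsics']
side 477.7863327661427 270.8660054953057 207.2074649890641 [[-0.986, -0.167, 0.005, 474.598], [0.135, -0.782, 0.608, -80.696], [-0.098, 0.6, 0.794, -1536.869], [0.0, 0.0, 0.0, 1.0]] ['color', 'range_z', 'fx', 'fy', 'cx', 'cy', 'extrinsics']
wrist 366.7054584406319 281.8998068928035 208.527234689926 [[1.0, 0.0, -0.002, -549.635], [-0.001, 0.952, -0.307, 40.669], [0.002, 0.307, 0.952, -380.008], [0.0, 0.0, 0.0, 1.0]] ['color', 'range_z', 'fx', 'fy', 'cx', 'cy', 'extrinsics']
{'time': 0.15, 'joints': array([-6.66043412e-02,  3.00356775e-01,  1.52143397e+00, -1.40746708e-05,
        1.32069946e+00, -6.65859854e-02]), 'joint_velocities': array([ 0.00120784, -0.00332986, -0.00164397,  0.00071277, -0.00127683,
        0.00183341]), 'tau': array([ 1.15317634e-03, -5.43663168e+01, -3.61884356e+01, -9.07762978e-05,
        3.16729136e-03,  4.75633647e-05]), 'ee_pos': array([5.49823606e+02, 3.09922981e-03, 2.30846266e+02]), 'ee_rot': array([[ 9.99999598e-01, -1.48869394e-05, -8.96464545e-04],
       [-1.48455917e-05, -9.99999999e-01,  4.61297896e-05],
       [-8.96465230e-04, -4.61164625e-05, -9.99999597e-01]]), 'wrist_force': array([-0.91284501,  0.03283294,  0.89552306]), 'moment': array([-0.01324241,  0.02885191,  0.05130739]), 'grip_width': 0.9955139841651052}
```

View pics/scene0.png

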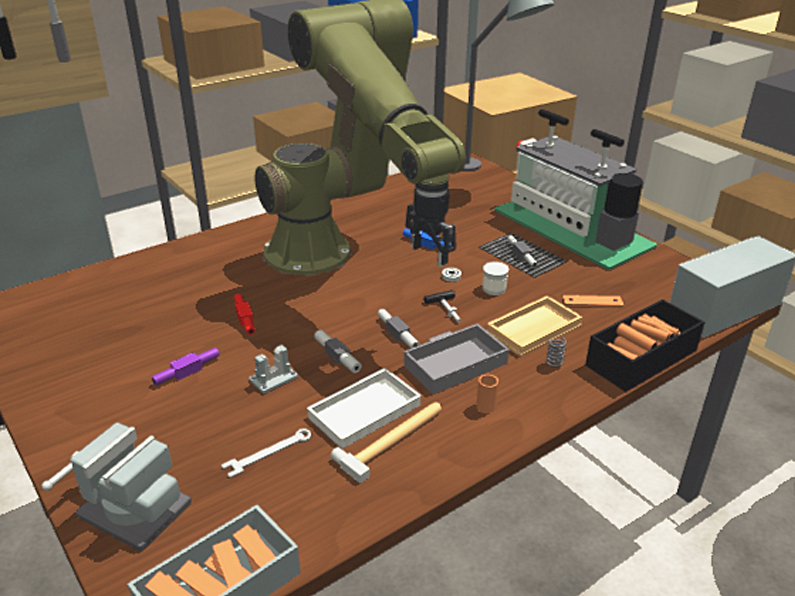

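View pics/side0.png

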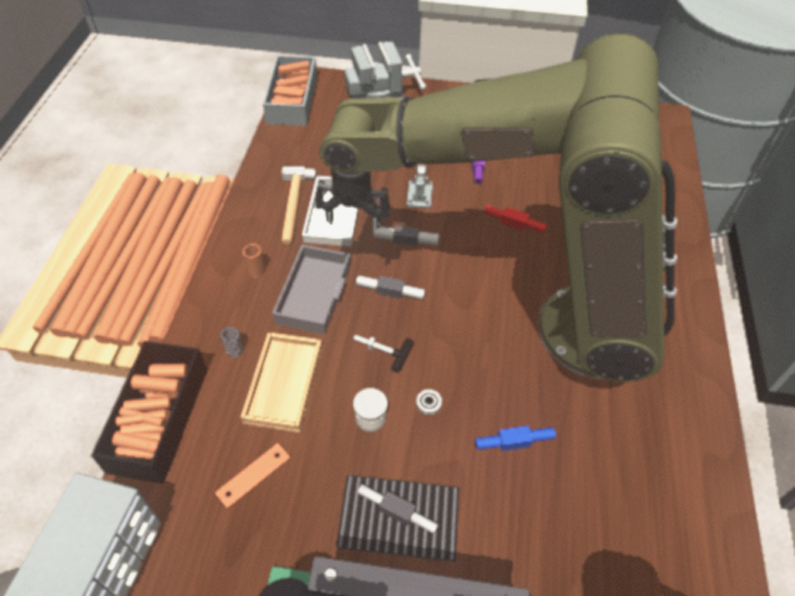

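View pics/wrist0.png

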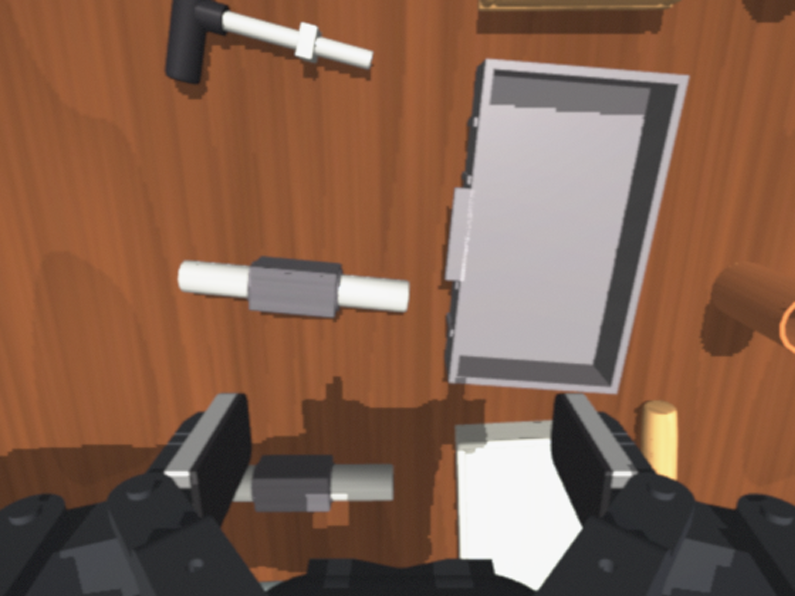

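The scene picture shows steel axles at (338,350) and (398,328), and one on the mat at (520,248). The look-alikes are red (244,313), purple (186,366) and blue (430,238), plus the clamp screw at (440,302). The two steel ones on the bench are mine. The gauge is at (272,368). The trays are wood (535,325), grey (455,357) and whitish (364,405). Next are close crops.

Run:
```python
from h import *
im=load('scene0');c=im['color'][190:320,150:420,::-1]
cv2.imwrite('pics/crop0.png',cv2.resize(c,None,fx=2.96,fy=2.96,interpolation=cv2.INTER_CUBIC))
# ortho maps: merge clouds -> height map
for tag in ['scene0','side0','wrist0']:
    im=load(tag);P=cloud(im).reshape(-1,3);col=im['color'].reshape(-1,3)
    s=1.0;x0,x1,y0,y1=280,800,-480,320
    ok=np.isfinite(P[:,0])&(P[:,2]<110)&(P[:,2]>-20)
    P=P[ok];col=col[ok];o=np.argsort(P[:,2]);P=P[o];col=col[o]
    u=np.round((y1-P[:,1])).astype(int);v=np.round((x1-P[:,0])).astype(int)
    k=(u>=0)&(u<y1-y0)&(v>=0)&(v<x1-x0)
    M=np.zeros((x1-x0,y1-y0,3),np.uint8);
    for du in(0,1,2):
        for dv in (0,1,2): M[np.clip(v[k]+dv-1,0,x1-x0-1),np.clip(u[k]+du-1,0,y1-y0-1)]=col[k][:,::-1]
    cv2.imwrite(f'pics/ortho_{tag}.png',M)
    print(tag,np.median(P[P[:,2]<8][:,2]))
```

```text
scene0 1.2798735901308191
side0 0.8056287219956175
wrist0 -0.1625381586774779
```

View pics/crop0.png

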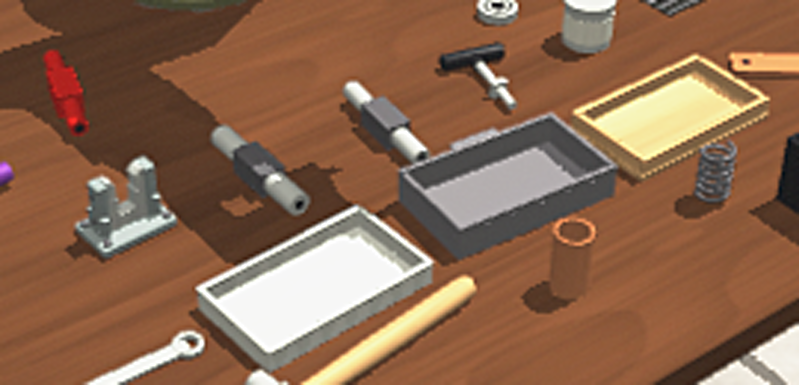

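View pics/ortho_scene0.png

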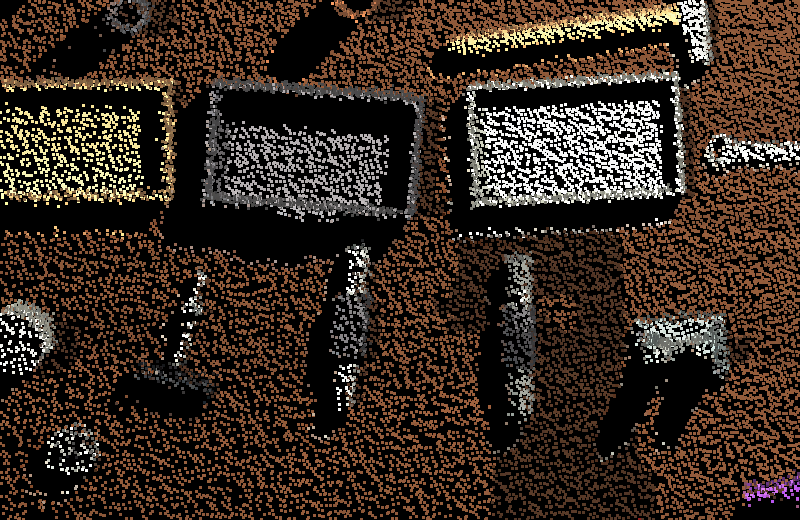

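View pics/ortho_side0.png

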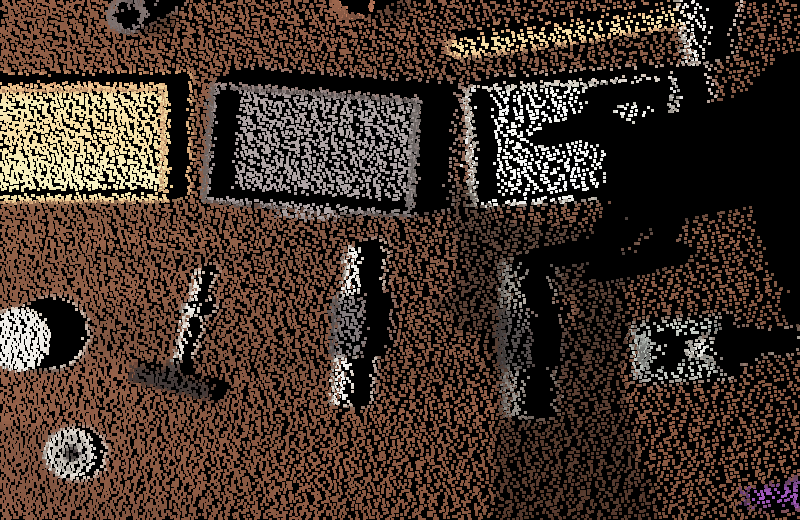

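Emit:
{"api": "drive_tool", "payload": {
  "plan": [
    {"tx": -0.016,"ty": 0.04,"tz": -0.01},
    {"tx": -0.016,"ty": 0.04,"tz": -0.01},
    {"tx": -0.016,"ty": 0.04,"tz": -0.01},
    {"tx": -0.016,"ty": 0.04,"tz": -0.01},
    {"tx": -0.016,"ty": 0.04,"tz": -0.01},
    {}
  ],
  "grip": 0.75
}}

```text
invalid input at $.plan[0]: expected keys tx, ty, tz, rx, ry, rz
```

Run:
```python
from h import *
im=grab('wrist','w1');P=cloud(im)
s=ctrl.read_state();print(s['time'],s['ee_pos'].round(1),s['joints'].round(3),s['grip_width'],s['wrist_force'])
z=P[...,2];print(np.nanmedian(z))
```

```text
0.2 [549.9   0.  230.9] [-0.067  0.3    1.521 -0.     1.321 -0.067] 1.0009941130756272 [0.08935645 0.75547008 0.59728159]
0.34928328240212636
```

View pics/w1.png

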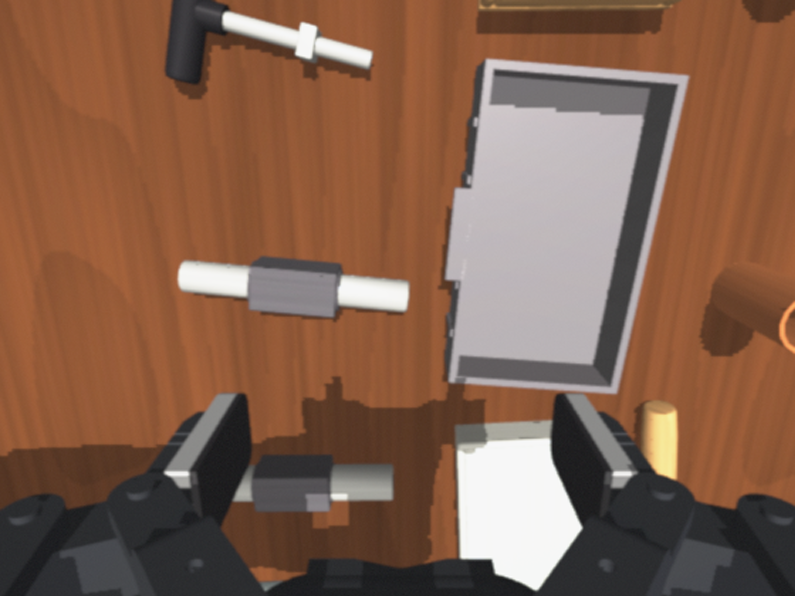

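Emit:
{"api": "drive_tool", "payload": {
  "plan": [
    {"tx": -0.02,"ty": 0.05,"tz": -0.01,"rx": 0,"ry": 0,"rz": 0},
    {"tx": -0.02,"ty": 0.05,"tz": -0.01,"rx": 0,"ry": 0,"rz": 0},
    {"tx": -0.02,"ty": 0.05,"tz": -0.01,"rx": 0,"ry": 0,"rz": 0},
    {"tx": -0.02,"ty": 0.05,"tz": -0.01,"rx": 0,"ry": 0,"rz": 0},
    {"tx": 0,"ty": 0.05,"tz": -0.01,"rx": 0,"ry": 0,"rz": 0},
    {"tx": 0,"ty": 0,"tz": 0,"rx": 0,"ry": 0,"rz": 0},
    {"tx": 0,"ty": 0,"tz": 0,"rx": 0,"ry": 0,"rz": 0}
  ],
  "grip": 0.75
}}

```text
time: 1.08
ee_pos: [469.9, -249.6, 280.8]
ee_rot: [[1.0, -0.0, -0.001], [-0.0, -1.0, 0.001], [-0.001, -0.001, -1.0]]
wrist_force: [-0.3, 0.1, 0.0]
grip_width: 0.751
```

Run:
```python
from h import *
im=grab('wrist','w2');P=cloud(im)
s=ctrl.read_state();print(s['time'],s['ee_pos'].round(1),s['joints'].round(3),s['grip_width'],s['wrist_force'])
z=P[...,2];print(np.nanmedian(z))
```

```text
1.125 [ 470.  -249.2  280.9] [-0.556  0.226  1.499  0.     1.418 -0.557] 0.7483031730162489 [-0.44996296  0.13796452 -0.092672  ]
0.2434183464507953
```

View pics/w2.png

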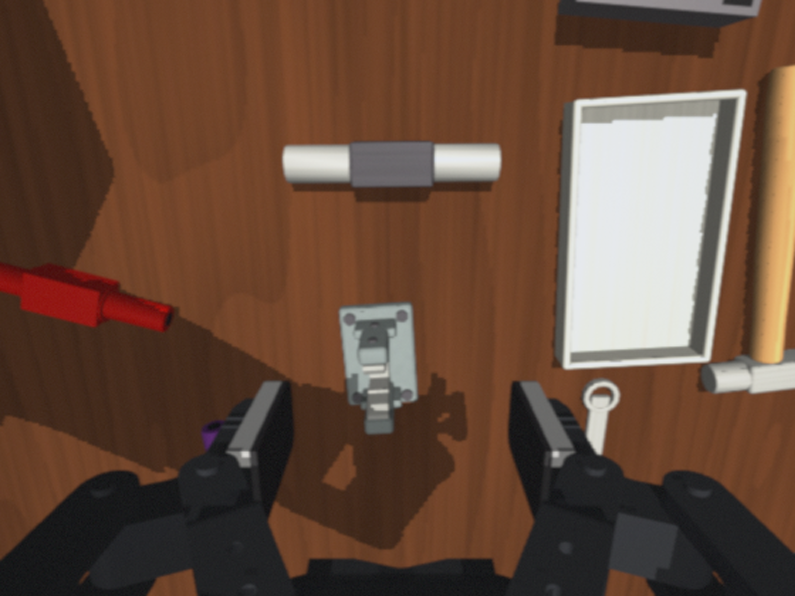

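The wrist view shows axle B at (392,163), the gauge at (378,355) and the white tray at (650,230). Measuring these now.

```bash
cat >> h.py <<'E'
def rect(P,x0,x1,y0,y1,z0,z1):
    k=np.isfinite(P[...,0])&(P[...,0]>x0)&(P[...,0]<x1)&(P[...,1]>y0)&(P[...,1]<y1)&(P[...,2]>z0)&(P[...,2]<z1)
    Q=P[k];
    r=cv2.minAreaRect(Q[:,:2].astype(np.float32))
    return len(Q),np.round(r[0],1),np.round(r[1],1),round(r[2],2),np.median(Q[:,2]).round(1),Q
E
python3 - <<'E'
from h import *
W0=cloud(load('wrist0'));W2=cloud(load('w2'));S=cloud(load('scene0'));D=cloud(load('side0'))
for n,P in (('w0',W0),('w2',W2),('sc',S),('sd',D)):
  for nm,b in (('A',(370,580,-75,30)),('B',(360,560,-245,-140))):
    for zz in ((28,36),(8,40)):
      try: r=rect(P,*b,*zz);print(n,nm,zz,*r[:5])
      except Exception as e: print(n,nm,'x')
  for nm,b,zz in (('gbase',(400,520,-450,-290),(9,15)),('gtop',(400,520,-450,-290),(60,80)),('gmid',(400,520,-450,-290),(20,80)),('white',(570,740,-420,-130),(24,50)),('grey',(570,740,-120,130),(34,50)),('wood',(570,740,120,400),(24,50)),('mataxle',(300,500,200,500),(20,45))):
    try: r=rect(P,*b,*zz);print(n,nm,*r[:5])
    except Exception: print(n,nm,'x')
E
```

```text
w0 A (28, 36) 2021 [474.3 -29.1] [ 32.7 147.5] 84.84 31.5
w0 A (8, 40) 4488 [487.7 -27.6] [185.7  39.8] 1.7 27.0
w0 B (28, 36) 1748 [ 479.8 -195.9] [124.6  33. ] 0.9 31.0
w0 B (8, 40) 3257 [ 479.  -195.7] [128.1  33.3] 0.9 28.5
w0 gbase 3 [ 428.8 -314.7] [2.8 0.5] 25.33 9.4
w0 gtop 0 [0. 0.] [0. 0.] 0.0 nan
w0 gmid 0 [0. 0.] [0. 0.] 0.0 nan
w0 white 766 [ 631.1 -204.3] [ 70.8 110.7] 3.3 27.6
w0 grey 6118 [646.3   7.8] [210.8 130.9] 85.64 41.3
w0 wood 148 [657.1 150.1] [115.5   0.8] 0.2 26.1
w0 mataxle 0 [0. 0.] [0. 0.] 0.0 nan
w2 A (28, 36) 0 [0. 0.] [0. 0.] 0.0 nan
w2 A (8, 40) 0 [0. 0.] [0. 0.] 0.0 nan
w2 B (28, 36) 2923 [ 462.6 -196.7] [ 31.5 159.3] 89.89 31.0
w2 B (8, 40) 4365 [ 462.8 -196.7] [159.8  32.1] 0.45 29.5
w2 gbase 2000 [ 450.5 -358.7] [61.8 91. ] 3.73 11.5
w2 gtop 931 [ 450.5 -358.1] [22.1 74.2] 3.78 74.4
w2 gmid 1737 [ 450.6 -357.9] [33.4 74.6] 3.43 63.7
w2 white 3445 [ 665.3 -267.8] [133.7 240.6] 3.95 27.8
w2 grey 951 [643.4 -92.5] [ 10.2 121.3] 85.96 41.3
w2 wood 0 [0. 0.] [0. 0.] 0.0 nan
w2 mataxle 0 [0. 0.] [0. 0.] 0.0 nan
sc A (28, 36) 124 [476.8 -30.3] [ 35.2 15
[... 465 characters left out ...]
 [128.2 215. ] 0.22 29.3
sc mataxle 222 [410.9 367.8] [169.4 263.5] 1.89 30.5
sd A (28, 36) 159 [475.7 -26.5] [ 34.8 156.5] 89.59 31.4
sd A (8, 40) 430 [479.4 -33.3] [ 57.2 175.4] 86.04 26.4
sd B (28, 36) 183 [ 460.3 -194.5] [153.9  35.5] 1.16 31.3
sd B (8, 40) 409 [ 453.4 -188.8] [ 68.7 173. ] 74.12 27.7
sd gbase 125 [ 456.5 -375.9] [ 68.3 139.1] 8.59 12.1
sd gtop 80 [ 451.  -356.3] [22.  76.6] 3.87 73.3
sd gmid 184 [ 453.2 -358. ] [43.8 83.8] 4.37 54.9
sd white 169 [ 663.1 -262.5] [124.1 248.1] 6.15 28.9
sd grey 460 [646.8   9.2] [218.5 130.9] 85.95 41.4
sd wood 584 [657.3 255.9] [122.1 213.6] 0.08 29.6
sd mataxle 475 [404.  367.6] [165.8 269.8] 1.91 31.2
  return _methods._mean(a, axis=axis, dtype=dtype,
  ret = ret.dtype.type(ret / rcount)
```

Emit:
{"api": "drive_tool", "payload": {
  "plan": [
    {"tx": -0.0075,"ty": -0.053,"tz": 0,"rx": 0,"ry": 0,"rz": 0},
    {"tx": 0,"ty": 0,"tz": 0.024,"rx": 0,"ry": 0,"rz": 0.1745},
    {"tx": 0,"ty": 0,"tz": 0.024,"rx": 0,"ry": 0,"rz": 0.1745},
    {"tx": 0,"ty": 0,"tz": 0.024,"rx": 0,"ry": 0,"rz": 0.1745},
    {"tx": 0,"ty": 0,"tz": 0.024,"rx": 0,"ry": 0,"rz": 0.1745},
    {"tx": 0,"ty": 0,"tz": 0.024,"rx": 0,"ry": 0,"rz": 0.1745},
    {"tx": 0,"ty": 0,"tz": 0.024,"rx": 0,"ry": 0,"rz": 0.1745},
    {"tx": 0,"ty": 0,"tz": 0.024,"rx": 0,"ry": 0,"rz": 0.1745},
    {"tx": 0,"ty": 0,"tz": 0.024,"rx": 0,"ry": 0,"rz": 0.1745},
    {"tx": 0,"ty": 0,"tz": 0.024,"rx": 0,"ry": 0,"rz": 0.1745},
    {"tx": 0,"ty": 0,"tz": 0,"rx": 0,"ry": 0,"rz": 0},
    {"tx": 0,"ty": 0,"tz": 0,"rx": 0,"ry": 0,"rz": 0}
  ],
  "grip": 0.75
}}

```text
time: 2.62
ee_pos: [462.9, -196.7, 66.2]
ee_rot: [[0.005, -1.0, 0.001], [-1.0, -0.005, -0.0], [0.0, -0.001, -1.0]]
wrist_force: [-0.8, 0.2, -0.2]
grip_width: 0.752
```

Run:
```python
from h import *
im=grab('wrist','w3');P=cloud(im)
W0=cloud(load('wrist0'))
c=load('wrist0')['color'].astype(int).sum(-1)
print(*rect(np.where((c<400)[...,None],W0,np.nan),400,540,-75,30,26,36)[:5])
c=im['color'].astype(int).sum(-1)
print(*rect(P,360,560,-245,-140,26,36)[:5])
W2=cloud(load('w2'))
for y in ((-370,-140),):
  print(*rect(W2,570,723,-370,-150,24,34)[:5])
```

```text
372 [474.6 -29. ] [32.7 63. ] 84.62 30.9
12440 [ 463.1 -196.8] [159.8  32.1] 0.45 30.6
3209 [ 659.4 -254.3] [122.6 211.8] 3.22 27.8
```

View pics/w3.png

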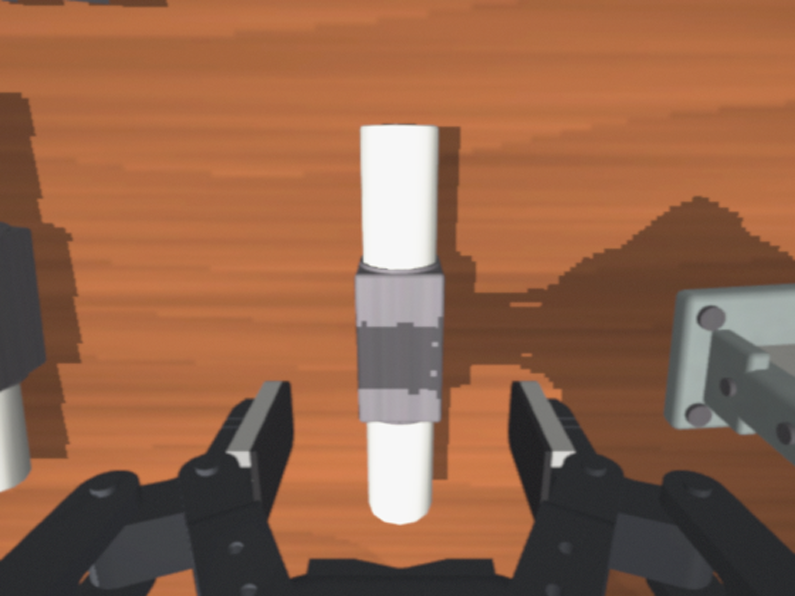

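The axle (400,320) is centred between the fingers and square to them, so I descend and grip.

Emit:
{"api": "drive_tool", "payload": {
  "plan": [
    {"tx": 0,"ty": 0,"tz": 0.022,"rx": 0,"ry": 0,"rz": 0},
    {"tx": 0,"ty": 0,"tz": 0.022,"rx": 0,"ry": 0,"rz": 0},
    {"tx": 0,"ty": 0,"tz": 0.017,"rx": 0,"ry": 0,"rz": 0},
    {"tx": 0,"ty": 0,"tz": 0,"rx": 0,"ry": 0,"rz": 0}
  ]
}}

```text
time: 3.18
ee_pos: [462.2, -196.8, 3.8]
ee_rot: [[0.001, -1.0, -0.001], [-1.0, -0.001, 0.001], [-0.001, 0.001, -1.0]]
wrist_force: [-0.2, -1.3, -0.2]
grip_width: 0.754
```

Emit:
{"api": "drive_tool", "payload": {
  "plan": [
    {"tx": 0,"ty": 0,"tz": 0,"rx": 0,"ry": 0,"rz": 0},
    {"tx": 0,"ty": 0,"tz": 0,"rx": 0,"ry": 0,"rz": 0},
    {"tx": 0,"ty": 0,"tz": 0,"rx": 0,"ry": 0,"rz": 0},
    {"tx": 0,"ty": 0,"tz": 0,"rx": 0,"ry": 0,"rz": 0}
  ],
  "grip": 0.2,
  "squeeze": 70
}}

```text
time: 3.68
ee_pos: [463.0, -197.2, 5.3]
ee_rot: [[0.001, -1.0, 0.001], [-1.0, -0.001, -0.001], [0.001, -0.001, -1.0]]
wrist_force: [-0.9, 0.7, 7.0]
grip_width: 0.368
```

Emit:
{"api": "drive_tool", "payload": {
  "plan": [
    {"tx": 0,"ty": 0,"tz": -0.015,"rx": 0,"ry": 0,"rz": 0},
    {"tx": 0,"ty": 0,"tz": -0.04,"rx": 0,"ry": 0,"rz": 0},
    {"tx": 0,"ty": 0,"tz": -0.04,"rx": 0,"ry": 0,"rz": 0},
    {"tx": 0,"ty": 0,"tz": -0.03,"rx": 0,"ry": 0,"rz": 0},
    {"tx": 0.03,"ty": 0.0165,"tz": 0,"rx": 0,"ry": 0,"rz": 0},
    {"tx": 0.045,"ty": 0.017,"tz": 0,"rx": 0,"ry": 0,"rz": 0},
    {"tx": 0.045,"ty": 0.017,"tz": 0,"rx": 0,"ry": 0,"rz": 0},
    {"tx": 0.045,"ty": 0.017,"tz": 0,"rx": 0,"ry": 0,"rz": 0},
    {"tx": 0,"ty": 0,"tz": 0,"rx": 0,"ry": 0,"rz": -0.065},
    {"tx": 0,"ty": 0,"tz": 0,"rx": 0,"ry": 0,"rz": 0},
    {"tx": 0,"ty": 0,"tz": 0,"rx": 0,"ry": 0,"rz": 0}
  ]
}}

```text
time: 5.05
ee_pos: [395.1, -361.5, 129.6]
ee_rot: [[0.065, -0.998, -0.0], [-0.998, -0.065, 0.0], [-0.0, 0.0, -1.0]]
wrist_force: [0.2, -0.5, -5.8]
grip_width: 0.36
```

Run:
```python
from h import *
im=grab('wrist','w4');P=cloud(im)
s=ctrl.read_state();print(s['wrist_force'],s['moment'],s['grip_width'],s['ee_pos'])
g=np.deg2rad(3.73);R=np.array([[np.cos(g),np.sin(g)],[-np.sin(g),np.cos(g)]])
for n,Q in (('w4',P),('w2',cloud(load('w2')))):
    Q=Q.reshape(-1,3);Q=Q[np.isfinite(Q[:,0])]
    L=np.c_[(Q[:,:2]-[450.5,-358.4])@R.T,Q[:,2]]
    k=(abs(L[:,0])<7)&(abs(L[:,1])<45)&(L[:,2]>68)&(L[:,2]<82)
    y=np.sort(L[k,1]);print(n,len(y),np.percentile(y,[0,1,50,99,100]).round(1)); 
    a=y[y<0];b=y[y>0]; print(a.max() if len(a) else 0,b.min() if len(b) else 0)
    if n=='w4':
        k=(L[:,2]>130)&(L[:,2]<185)&(L[:,0]>-40)&(L[:,0]<50)&(abs(L[:,1])<40)
        q=L[k];
        for x in range(-20,30,5):
            m=q[abs(q[:,0]-x)<2.5]
            if len(m): print(x,len(m),m[:,1].min().round(1),m[:,1].max().round(1),m[:,2].max().round(1),'xmax',q[:,0].max().round(1))
```

```text
[ 1.15141762 -0.12959396 -6.54771369] [ 0.00573322 -0.04605059  0.01990615] 0.3613532575180569 [ 395.24787372 -361.48116719  129.5454656 ]
w4 1544 [-37.5 -36.8 -21.5  34.7  35.1]
-20.296120177084916 20.458639627976446
-20 950 -13.5 13.7 155.2 xmax 25.0
-15 996 -14.1 13.6 155.0 xmax 25.0
-10 1046 -13.8 12.9 155.0 xmax 25.0
-5 1057 -13.3 13.8 155.3 xmax 25.0
0 1123 -14.0 13.0 155.2 xmax 25.0
5 1147 -13.5 13.7 155.3 xmax 25.0
10 1197 -14.0 13.1 155.5 xmax 25.0
15 1246 -13.7 13.7 155.2 xmax 25.0
20 1279 -14.0 13.0 155.0 xmax 25.0
25 659 -13.9 13.0 155.0 xmax 25.0
w2 552 [-36.8 -35.7 -13.4  35.7  35.9]
-13.321735671964152 11.654283866122894
```

View pics/w4.png

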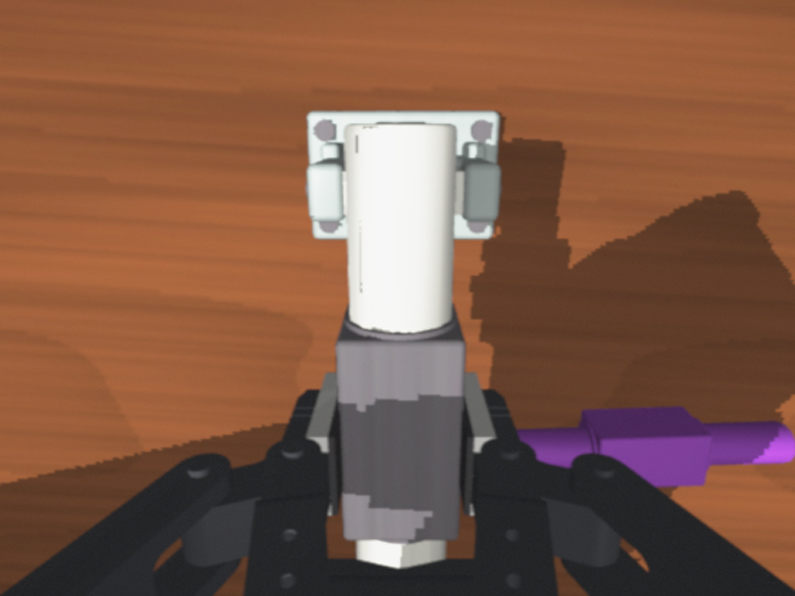

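Emit:
{"api": "drive_tool", "payload": {
  "plan": [
    {"tx": 0.0005,"ty": 0,"tz": 0.02,"rx": 0,"ry": 0,"rz": 0},
    {"tx": 0,"ty": 0,"tz": 0.02,"rx": 0,"ry": 0,"rz": 0},
    {"tx": 0,"ty": 0,"tz": 0.014,"rx": 0,"ry": 0,"rz": 0},
    {"tx": 0,"ty": 0,"tz": 0.004,"rx": 0,"ry": 0,"rz": 0},
    {"tx": 0,"ty": 0,"tz": 0,"rx": 0,"ry": 0,"rz": 0}
  ]
}}

```text
time: 5.72
ee_pos: [395.3, -362.6, 71.6]
ee_rot: [[0.065, -0.998, 0.0], [-0.998, -0.065, -0.0], [0.0, -0.0, -1.0]]
wrist_force: [0.6, -0.5, -6.8]
grip_width: 0.361
```

Emit:
{"api": "drive_tool", "payload": {
  "plan": [
    {"tx": 0,"ty": 0,"tz": 0.002,"rx": 0,"ry": 0,"rz": 0},
    {"tx": 0,"ty": 0,"tz": 0.002,"rx": 0,"ry": 0,"rz": 0}
  ]
}}

```text
time: 5.98
ee_pos: [395.2, -362.7, 67.6]
ee_rot: [[0.065, -0.998, 0.001], [-0.998, -0.065, -0.001], [0.001, -0.0, -1.0]]
wrist_force: [0.5, 0.9, -6.8]
grip_width: 0.363
```

Emit:
{"api": "drive_tool", "payload": {
  "plan": [
    {"tx": 0,"ty": 0,"tz": 0.001,"rx": 0,"ry": 0,"rz": 0},
    {"tx": 0,"ty": 0,"tz": 0.001,"rx": 0,"ry": 0,"rz": 0}
  ]
}}

```text
time: 6.22
ee_pos: [395.1, -362.5, 65.3]
ee_rot: [[0.065, -0.998, 0.0], [-0.998, -0.065, -0.0], [0.0, -0.0, -1.0]]
wrist_force: [-0.3, -0.3, -6.8]
grip_width: 0.36
```

Emit:
{"api": "drive_tool", "payload": {
  "plan": [
    {"tx": 0,"ty": 0,"tz": 0.001,"rx": 0,"ry": 0,"rz": 0},
    {"tx": 0,"ty": 0,"tz": 0.0005,"rx": 0,"ry": 0,"rz": 0}
  ]
}}

```text
time: 6.48
ee_pos: [395.2, -362.7, 64.2]
ee_rot: [[0.065, -0.998, 0.001], [-0.998, -0.065, -0.001], [0.001, -0.0, -1.0]]
wrist_force: [-3.2, 1.1, 1.0]
grip_width: 0.36
```

Emit:
{"api": "drive_tool", "payload": {
  "plan": [
    {"tx": 0,"ty": 0,"tz": 0.001,"rx": 0,"ry": 0,"rz": 0},
    {"tx": 0,"ty": 0,"tz": 0.0005,"rx": 0,"ry": 0,"rz": 0}
  ]
}}

```text
time: 6.72
ee_pos: [395.3, -362.8, 63.2]
ee_rot: [[0.065, -0.998, 0.001], [-0.998, -0.065, -0.001], [0.001, -0.001, -1.0]]
wrist_force: [-5.3, 2.7, 7.9]
grip_width: 0.362
```

Run:
```python
from h import *
im=grab('wrist','w5')
```

```text
(no output)
```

View pics/w5.png

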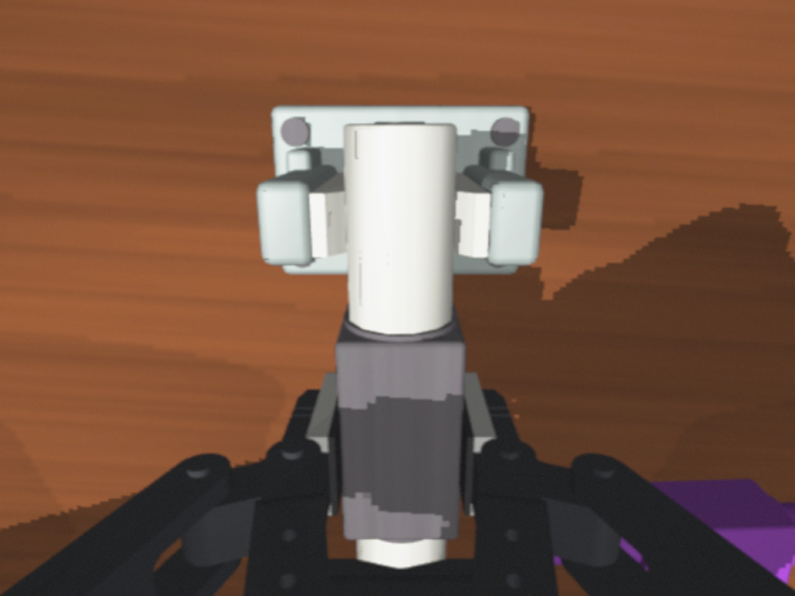

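Emit:
{"api": "drive_tool", "payload": {
  "plan": [
    {"tx": 0,"ty": 0,"tz": -0.01,"rx": 0,"ry": 0,"rz": 0},
    {"tx": 0,"ty": 0,"tz": -0.03,"rx": 0,"ry": 0,"rz": 0},
    {"tx": 0,"ty": 0,"tz": -0.037,"rx": 0,"ry": 0,"rz": 0},
    {"tx": -0.0105,"ty": -0.03,"tz": 0,"rx": 0,"ry": 0,"rz": 0},
    {"tx": -0.015,"ty": -0.045,"tz": 0,"rx": 0,"ry": 0,"rz": 0},
    {"tx": -0.015,"ty": -0.045,"tz": 0,"rx": 0,"ry": 0,"rz": 0},
    {"tx": -0.015,"ty": -0.045,"tz": 0,"rx": 0,"ry": 0,"rz": 0},
    {"tx": -0.015,"ty": -0.045,"tz": 0,"rx": 0,"ry": 0,"rz": 0},
    {"tx": -0.015,"ty": -0.0405,"tz": 0,"rx": 0,"ry": 0,"rz": 0},
    {"tx": -0.005,"ty": -0.02,"tz": 0,"rx": 0,"ry": 0,"rz": 0}
  ]
}}

```text
time: 8.02
ee_pos: [660.5, -252.9, 138.6]
ee_rot: [[0.067, -0.998, -0.001], [-0.998, -0.067, 0.001], [-0.001, 0.001, -1.0]]
wrist_force: [0.2, -0.4, -7.3]
grip_width: 0.358
```

Emit:
{"api": "drive_tool", "payload": {
  "plan": [
    {"tx": 0,"ty": 0,"tz": 0.007,"rx": 0,"ry": 0,"rz": -0.1745},
    {"tx": 0,"ty": 0,"tz": 0.007,"rx": 0,"ry": 0,"rz": -0.1745},
    {"tx": 0,"ty": 0,"tz": 0.007,"rx": 0,"ry": 0,"rz": -0.1745},
    {"tx": 0,"ty": 0,"tz": 0.007,"rx": 0,"ry": 0,"rz": -0.1745},
    {"tx": 0,"ty": 0,"tz": 0.007,"rx": 0,"ry": 0,"rz": -0.1745},
    {"tx": 0,"ty": 0,"tz": 0.007,"rx": 0,"ry": 0,"rz": -0.1745},
    {"tx": 0,"ty": 0,"tz": 0.007,"rx": 0,"ry": 0,"rz": -0.1745},
    {"tx": 0,"ty": 0,"tz": 0.007,"rx": 0,"ry": 0,"rz": -0.1745},
    {"tx": 0,"ty": 0,"tz": 0.007,"rx": 0,"ry": 0,"rz": -0.1745},
    {"tx": 0,"ty": 0,"tz": 0,"rx": 0,"ry": 0,"rz": 0},
    {"tx": 0,"ty": 0,"tz": 0,"rx": 0,"ry": 0,"rz": 0}
  ]
}}

```text
time: 9.4
ee_pos: [659.1, -254.5, 76.5]
ee_rot: [[0.998, 0.061, -0.0], [0.061, -0.998, -0.0], [-0.0, 0.0, -1.0]]
wrist_force: [-0.7, 0.4, -6.6]
grip_width: 0.36
```

Run:
```python
from h import *
im=grab('wrist','w6');grab('scene','s6')
print(ctrl.read_state()['joints'].round(2))
```

```text
[-0.42  0.79  1.14 -0.    1.21 -0.48]
```

View pics/w6.png

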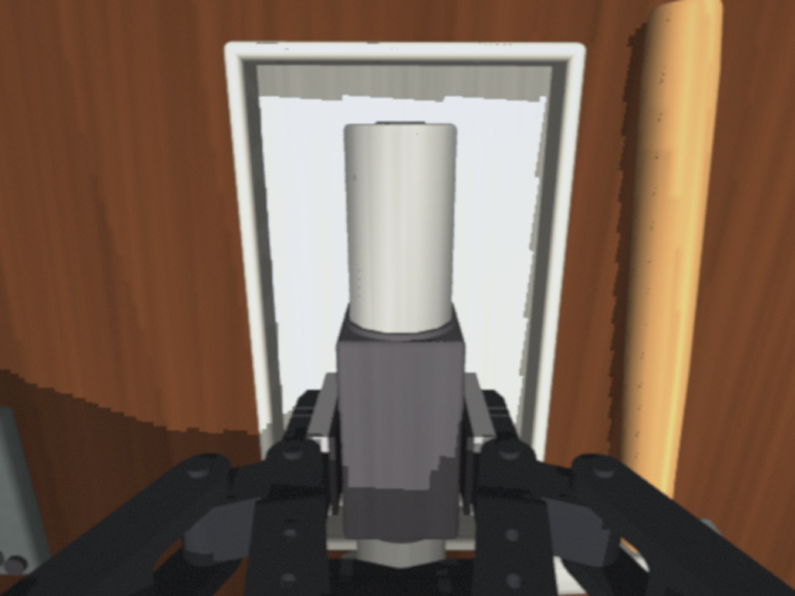

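Emit:
{"api": "drive_tool", "payload": {
  "plan": [
    {"tx": 0,"ty": 0,"tz": 0.02,"rx": 0,"ry": 0,"rz": 0},
    {"tx": 0,"ty": 0,"tz": 0.025,"rx": 0,"ry": 0,"rz": 0},
    {"tx": 0,"ty": 0,"tz": 0.014,"rx": 0,"ry": 0,"rz": 0},
    {"tx": 0,"ty": 0,"tz": 0.004,"rx": 0,"ry": 0,"rz": 0},
    {"tx": 0,"ty": 0,"tz": 0.002,"rx": 0,"ry": 0,"rz": 0}
  ]
}}

```text
time: 10.12
ee_pos: [659.4, -254.7, 11.6]
ee_rot: [[0.998, 0.065, 0.001], [0.065, -0.998, -0.0], [0.001, 0.0, -1.0]]
wrist_force: [0.5, -1.1, -6.8]
grip_width: 0.362
```

Emit:
{"api": "drive_tool", "payload": {
  "plan": [
    {"tx": 0,"ty": 0,"tz": 0.001,"rx": 0,"ry": 0,"rz": 0},
    {"tx": 0,"ty": 0,"tz": 0.001,"rx": 0,"ry": 0,"rz": 0}
  ]
}}

```text
time: 10.38
ee_pos: [659.3, -254.7, 9.9]
ee_rot: [[0.998, 0.065, 0.001], [0.065, -0.998, -0.0], [0.001, 0.0, -1.0]]
wrist_force: [-1.2, 0.2, -6.5]
grip_width: 0.366
```

Emit:
{"api": "drive_tool", "payload": {
  "plan": [
    {"tx": 0,"ty": 0,"tz": 0.001,"rx": 0,"ry": 0,"rz": 0},
    {"tx": 0,"ty": 0,"tz": 0.0005,"rx": 0,"ry": 0,"rz": 0}
  ]
}}

```text
time: 10.62
ee_pos: [659.5, -254.6, 9.5]
ee_rot: [[0.998, 0.065, 0.001], [0.065, -0.998, -0.0], [0.001, 0.001, -1.0]]
wrist_force: [-7.4, 4.7, 9.0]
grip_width: 0.361
```

Emit:
{"api": "drive_tool", "payload": {
  "plan": [
    {"tx": 0,"ty": 0,"tz": 0,"rx": 0,"ry": 0,"rz": 0},
    {"tx": 0,"ty": 0,"tz": 0,"rx": 0,"ry": 0,"rz": 0},
    {"tx": 0,"ty": 0,"tz": -0.01,"rx": 0,"ry": 0,"rz": 0},
    {"tx": 0,"ty": 0,"tz": -0.03,"rx": 0,"ry": 0,"rz": 0},
    {"tx": 0,"ty": 0,"tz": -0.03,"rx": 0,"ry": 0,"rz": 0}
  ],
  "grip": 0.52
}}

```text
time: 11.25
ee_pos: [659.2, -254.6, 79.4]
ee_rot: [[0.998, 0.065, 0.0], [0.065, -0.998, -0.0], [0.0, 0.0, -1.0]]
wrist_force: [-0.1, -0.1, -0.4]
grip_width: 0.522
```

Run:
```python
from h import *
im=grab('wrist','w7');P=cloud(im)
print(*rect(P,600,720,-350,-160,30,42)[:5],ctrl.read_state()['ee_pos'])
```

```text
11367 [ 659.5 -252.3] [116.1 165.2] 2.63 34.5 [ 660.79176599 -255.29784415   84.38467963]
```

View pics/w7.png

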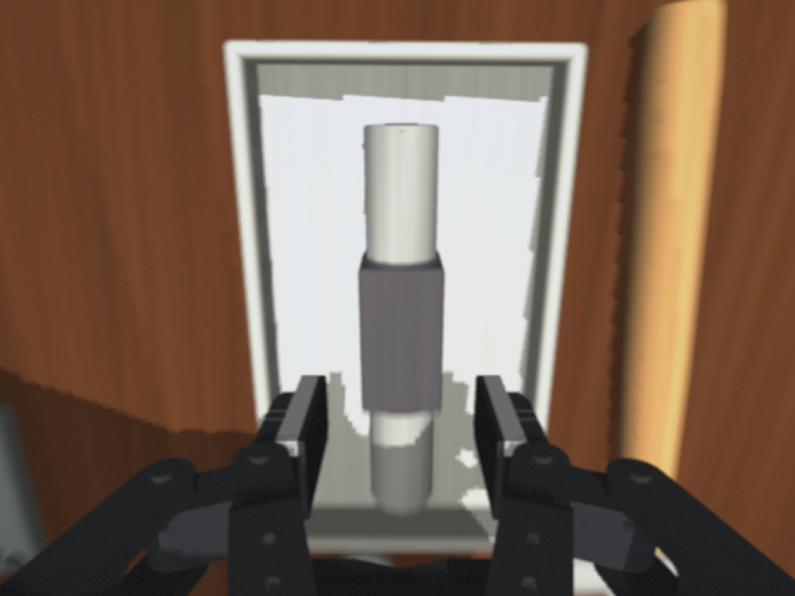

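Axle B lies flat in the sheet-metal tray at (402,320). Next is axle A.

Emit:
{"api": "drive_tool", "payload": {
  "plan": [
    {"tx": 0,"ty": 0,"tz": -0.025,"rx": 0,"ry": 0,"rz": 0},
    {"tx": -0.0282,"ty": -0.0395,"tz": -0.015,"rx": 0,"ry": 0,"rz": 0},
    {"tx": -0.0283,"ty": -0.0395,"tz": 0,"rx": 0,"ry": 0,"rz": 0},
    {"tx": -0.0283,"ty": -0.0395,"tz": 0,"rx": 0,"ry": 0,"rz": 0},
    {"tx": -0.0283,"ty": -0.0395,"tz": 0,"rx": 0,"ry": 0,"rz": 0},
    {"tx": -0.0283,"ty": -0.0395,"tz": 0,"rx": 0,"ry": 0,"rz": 0},
    {"tx": -0.0282,"ty": -0.0395,"tz": 0,"rx": 0,"ry": 0,"rz": 0},
    {"tx": 0,"ty": 0,"tz": 0.005,"rx": 0,"ry": 0,"rz": 0.173},
    {"tx": 0,"ty": 0,"tz": 0.005,"rx": 0,"ry": 0,"rz": 0.173},
    {"tx": 0,"ty": 0,"tz": 0.005,"rx": 0,"ry": 0,"rz": 0.173},
    {"tx": 0,"ty": 0,"tz": 0.005,"rx": 0,"ry": 0,"rz": 0.173},
    {"tx": 0,"ty": 0,"tz": 0.005,"rx": 0,"ry": 0,"rz": 0.173},
    {"tx": 0,"ty": 0,"tz": 0.005,"rx": 0,"ry": 0,"rz": 0.173},
    {"tx": 0,"ty": 0,"tz": 0.005,"rx": 0,"ry": 0,"rz": 0.173},
    {"tx": 0,"ty": 0,"tz": 0.005,"rx": 0,"ry": 0,"rz": 0.173},
    {"tx": 0,"ty": 0,"tz": 0.005,"rx": 0,"ry": 0,"rz": 0.173},
    {"tx": 0,"ty": 0,"tz": 0.005,"rx": 0,"ry": 0,"rz": 0.173},
    {"tx": 0,"ty": 0,"tz": 0,"rx": 0,"ry": 0,"rz": 0},
    {"tx": 0,"ty": 0,"tz": 0,"rx": 0,"ry": 0,"rz": 0}
  ],
  "grip": 0.7
}}

```text
time: 13.68
ee_pos: [474.7, -29.1, 68.3]
ee_rot: [[-0.09, -0.996, 0.001], [-0.996, 0.09, -0.0], [0.0, -0.001, -1.0]]
wrist_force: [0.4, 0.8, 0.2]
grip_width: 0.702
```

Run:
```python
from h import *
im=grab('wrist','w8');P=cloud(im)
print(*rect(P,370,580,-75,20,26,36)[:5],ctrl.read_state()['ee_pos'])
c=im['color'].astype(int).sum(-1)
print(*rect(np.where((c<420)[...,None],P,np.nan),400,540,-75,20,26,36)[:5])
```

```text
9300 [475.2 -29.4] [ 32.1 159.4] 84.42 31.4 [474.67889277 -29.12841105  68.23930354]
3285 [475.4 -29.4] [32.1 63. ] 84.39 31.7
```

View pics/w8.png

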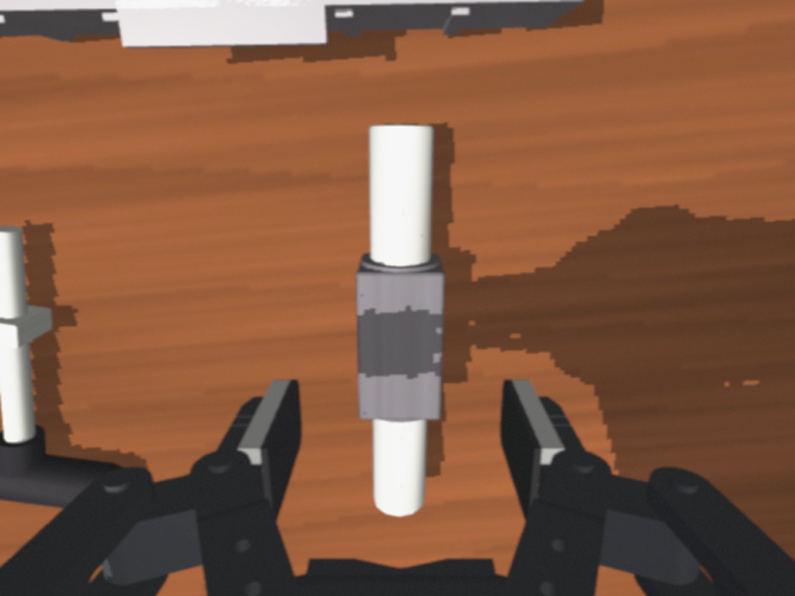

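Axle A at (400,320) is centred and square between the fingers. I descend 64 mm and grip.

Emit:
{"api": "drive_tool", "payload": {
  "plan": [
    {"tx": 0,"ty": 0,"tz": 0.022,"rx": 0,"ry": 0,"rz": 0},
    {"tx": 0,"ty": 0,"tz": 0.023,"rx": 0,"ry": 0,"rz": 0},
    {"tx": 0,"ty": 0,"tz": 0.018,"rx": 0,"ry": 0,"rz": 0},
    {"tx": 0,"ty": 0,"tz": 0,"rx": 0,"ry": 0,"rz": 0}
  ]
}}

```text
time: 14.22
ee_pos: [474.0, -29.0, 4.2]
ee_rot: [[-0.092, -0.996, -0.002], [-0.996, 0.092, 0.0], [-0.0, 0.002, -1.0]]
wrist_force: [-0.3, -0.2, 0.5]
grip_width: 0.702
```

Emit:
{"api": "drive_tool", "payload": {
  "plan": [
    {"tx": 0,"ty": 0,"tz": 0,"rx": 0,"ry": 0,"rz": 0},
    {"tx": 0,"ty": 0,"tz": 0,"rx": 0,"ry": 0,"rz": 0},
    {"tx": 0,"ty": 0,"tz": 0,"rx": 0,"ry": 0,"rz": 0},
    {"tx": 0,"ty": 0,"tz": 0,"rx": 0,"ry": 0,"rz": 0}
  ],
  "grip": 0.2,
  "squeeze": 70
}}

```text
time: 14.72
ee_pos: [475.1, -29.1, 5.9]
ee_rot: [[-0.094, -0.996, 0.002], [-0.996, 0.094, -0.0], [0.0, -0.002, -1.0]]
wrist_force: [-1.0, 0.6, 6.8]
grip_width: 0.364
```

Emit:
{"api": "drive_tool", "payload": {
  "plan": [
    {"tx": 0,"ty": 0,"tz": -0.015,"rx": 0,"ry": 0,"rz": 0},
    {"tx": 0,"ty": 0,"tz": -0.04,"rx": 0,"ry": 0,"rz": 0},
    {"tx": 0,"ty": 0,"tz": -0.04,"rx": 0,"ry": 0,"rz": 0},
    {"tx": 0.02,"ty": 0.003,"tz": -0.03,"rx": 0,"ry": 0,"rz": 0},
    {"tx": 0.042,"ty": 0.006,"tz": 0,"rx": 0,"ry": 0,"rz": 0},
    {"tx": 0.045,"ty": 0.0065,"tz": 0,"rx": 0,"ry": 0,"rz": 0},
    {"tx": 0.045,"ty": 0.0065,"tz": 0,"rx": 0,"ry": 0,"rz": 0},
    {"tx": 0.045,"ty": 0.0065,"tz": 0,"rx": 0,"ry": 0,"rz": 0},
    {"tx": 0.045,"ty": 0.0065,"tz": 0,"rx": 0,"ry": 0,"rz": 0},
    {"tx": 0.045,"ty": 0.0065,"tz": 0,"rx": 0,"ry": 0,"rz": 0},
    {"tx": 0.0325,"ty": 0.004,"tz": 0,"rx": 0,"ry": 0,"rz": 0},
    {"tx": 0.02,"ty": 0.003,"tz": 0,"rx": 0,"ry": 0,"rz": 0},
    {"tx": 0,"ty": 0,"tz": 0,"rx": 0,"ry": 0,"rz": -0.158},
    {"tx": 0,"ty": 0,"tz": 0,"rx": 0,"ry": 0,"rz": 0},
    {"tx": 0,"ty": 0,"tz": 0,"rx": 0,"ry": 0,"rz": 0}
  ]
}}

```text
time: 16.6
ee_pos: [394.4, -362.0, 130.0]
ee_rot: [[0.061, -0.998, -0.0], [-0.998, -0.061, 0.0], [-0.0, 0.0, -1.0]]
wrist_force: [0.2, 0.2, -7.3]
grip_width: 0.364
```

Run:
```python
from h import *
im=grab('wrist','w9');P=cloud(im)
s=ctrl.read_state();print(s['wrist_force'],s['ee_pos'],s['ee_rot'].round(3).tolist())
g=np.deg2rad(3.73);R=np.array([[np.cos(g),np.sin(g)],[-np.sin(g),np.cos(g)]])
Q=P.reshape(-1,3);Q=Q[np.isfinite(Q[:,0])]
L=np.c_[(Q[:,:2]-[450.5,-358.4])@R.T,Q[:,2]]
k=(abs(L[:,0])<7)&(abs(L[:,1])<45)&(L[:,2]>68)&(L[:,2]<82)
y=L[k,1];print(np.percentile(y,[0,1,99,100]).round(1))
q=L[(L[:,2]>130)&(L[:,2]<185)&(L[:,0]>-40)&(L[:,0]<50)&(abs(L[:,1])<40)]
for x in range(-20,30,8):
    m=q[abs(q[:,0]-x)<2.5];print(x,np.percentile(m[:,1],[0,1,99,100]).round(1),m[:,2].max().round(1),q[:,0].max().round(1))
```

```text
[-0.85060657  0.47456034 -7.04097966] [ 394.42429045 -362.08515288  129.9664659 ] [[0.062, -0.998, 0.0], [-0.998, -0.062, 0.0], [-0.0, -0.0, -1.0]]
[-37.3 -36.6  34.4  35.2]
-20 [-12.1 -11.9  10.3  10.4] 152.8 23.9
-12 [-12.3 -12.1  10.5  10.7] 152.6 23.9
-4 [-12.4 -12.   10.1  10.4] 152.5 23.9
4 [-12.3 -12.1  10.3  10.5] 152.7 23.9
12 [-12.5 -12.4  10.   10.5] 153.4 23.9
20 [-12.2 -12.1  10.1  10.4] 152.7 23.9Traceback (most recent call last):
  File "<stdin>", line 11, in <module>
    return _quantile_unchecked(
        a, q, axis, out, overwrite_input, method, keepdims, weights)
    return _ureduce(a,
                    func=_quantile_ureduce_func,
    ...<5 lines>...
                    overwrite_input=overwrite_input,
                    method=method)
    r = func(a, **kwargs)
    result = _quantile(arr,
                       quantiles=q,
    ...<2 lines>...
                       out=out,
                       weights=wgt)
    slices_having_nans = np.isnan(arr[-1, ...])
                                  ~~~^^^^^^^^^
IndexError: index -1 is out of bounds for axis 0 with size 0
```

View pics/w9.png

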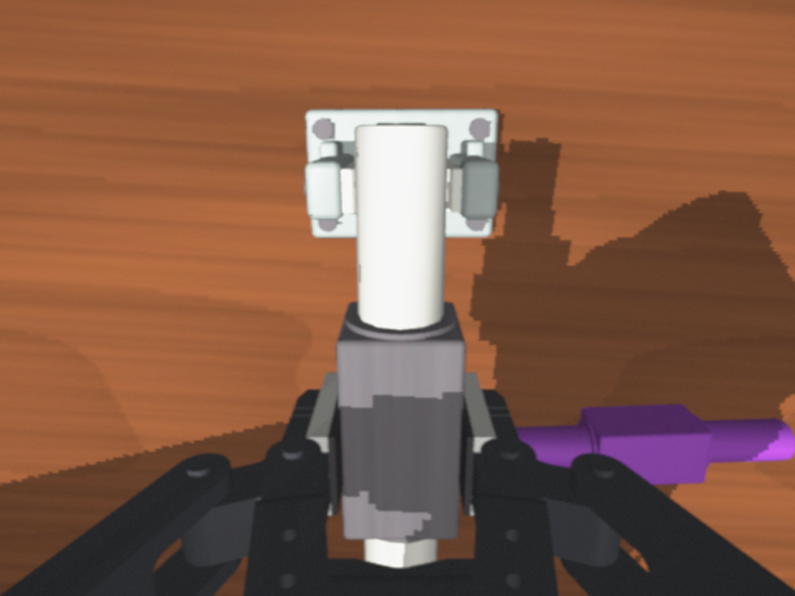

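Emit:
{"api": "drive_tool", "payload": {
  "plan": [
    {"tx": 0,"ty": 0,"tz": 0.02,"rx": 0,"ry": 0,"rz": -0.003},
    {"tx": 0,"ty": 0,"tz": 0.02,"rx": 0,"ry": 0,"rz": 0},
    {"tx": 0,"ty": 0,"tz": 0.012,"rx": 0,"ry": 0,"rz": 0},
    {"tx": 0,"ty": 0,"tz": 0.004,"rx": 0,"ry": 0,"rz": 0},
    {"tx": 0,"ty": 0,"tz": 0.003,"rx": 0,"ry": 0,"rz": 0},
    {"tx": 0,"ty": 0,"tz": 0.003,"rx": 0,"ry": 0,"rz": 0}
  ]
}}

```text
time: 17.4
ee_pos: [394.5, -362.7, 68.2]
ee_rot: [[0.067, -0.998, 0.001], [-0.998, -0.067, -0.001], [0.001, -0.001, -1.0]]
wrist_force: [0.5, -0.7, -6.8]
grip_width: 0.367
```

Emit:
{"api": "drive_tool", "payload": {
  "plan": [
    {"tx": 0,"ty": 0,"tz": 0.002,"rx": 0,"ry": 0,"rz": 0},
    {"tx": 0,"ty": 0,"tz": 0.002,"rx": 0,"ry": 0,"rz": 0}
  ]
}}

```text
time: 17.65
ee_pos: [394.3, -362.6, 63.8]
ee_rot: [[0.067, -0.998, 0.0], [-0.998, -0.067, -0.0], [0.0, -0.0, -1.0]]
wrist_force: [0.3, 0.1, -6.5]
grip_width: 0.362
```

Emit:
{"api": "drive_tool", "payload": {
  "plan": [
    {"tx": 0,"ty": 0,"tz": 0.002,"rx": 0,"ry": 0,"rz": 0},
    {"tx": 0,"ty": 0,"tz": 0.002,"rx": 0,"ry": 0,"rz": 0}
  ]
}}

```text
time: 17.9
ee_pos: [394.2, -362.6, 59.7]
ee_rot: [[0.067, -0.998, 0.0], [-0.998, -0.067, -0.0], [0.0, -0.0, -1.0]]
wrist_force: [0.6, -0.3, -7.1]
grip_width: 0.363
```

Axle A has entered the GO gap freely, so I carry on toward NO-GO.

Emit:
{"api": "drive_tool", "payload": {
  "plan": [
    {"tx": 0,"ty": 0,"tz": 0.002,"rx": 0,"ry": 0,"rz": 0},
    {"tx": 0,"ty": 0,"tz": 0.002,"rx": 0,"ry": 0,"rz": 0}
  ]
}}

```text
time: 18.15
ee_pos: [394.3, -362.5, 55.7]
ee_rot: [[0.067, -0.998, 0.0], [-0.998, -0.067, -0.0], [0.0, -0.0, -1.0]]
wrist_force: [-0.2, 1.0, -7.4]
grip_width: 0.364
```

Emit:
{"api": "drive_tool", "payload": {
  "plan": [
    {"tx": 0,"ty": 0,"tz": 0.002,"rx": 0,"ry": 0,"rz": 0},
    {"tx": 0,"ty": 0,"tz": 0.002,"rx": 0,"ry": 0,"rz": 0}
  ]
}}

```text
time: 18.4
ee_pos: [394.2, -362.5, 51.7]
ee_rot: [[0.067, -0.998, 0.0], [-0.998, -0.067, -0.0], [0.0, -0.0, -1.0]]
wrist_force: [0.8, 0.2, -7.3]
grip_width: 0.357
```

Emit:
{"api": "drive_tool", "payload": {
  "plan": [
    {"tx": 0,"ty": 0,"tz": 0.002,"rx": 0,"ry": 0,"rz": 0},
    {"tx": 0,"ty": 0,"tz": 0.001,"rx": 0,"ry": 0,"rz": 0}
  ]
}}

```text
time: 18.65
ee_pos: [394.2, -362.5, 48.6]
ee_rot: [[0.067, -0.998, -0.0], [-0.998, -0.067, 0.0], [-0.0, 0.0, -1.0]]
wrist_force: [0.5, -0.4, -7.3]
grip_width: 0.357
```

Emit:
{"api": "drive_tool", "payload": {
  "plan": [
    {"tx": 0,"ty": 0,"tz": 0.001,"rx": 0,"ry": 0,"rz": 0},
    {"tx": 0,"ty": 0,"tz": 0.0005,"rx": 0,"ry": 0,"rz": 0}
  ]
}}

```text
time: 18.9
ee_pos: [394.2, -362.5, 47.3]
ee_rot: [[0.067, -0.998, 0.0], [-0.998, -0.067, -0.0], [0.0, -0.0, -1.0]]
wrist_force: [-0.5, -0.9, -6.2]
grip_width: 0.36
```

Emit:
{"api": "drive_tool", "payload": {
  "plan": [
    {"tx": 0,"ty": 0,"tz": 0.001,"rx": 0,"ry": 0,"rz": 0},
    {"tx": 0,"ty": 0,"tz": 0.0005,"rx": 0,"ry": 0,"rz": 0}
  ]
}}

```text
time: 19.15
ee_pos: [394.4, -362.7, 46.1]
ee_rot: [[0.067, -0.998, 0.001], [-0.998, -0.067, -0.001], [0.001, -0.0, -1.0]]
wrist_force: [-2.0, 0.9, -0.8]
grip_width: 0.363
```

Emit:
{"api": "drive_tool", "payload": {
  "plan": [
    {"tx": 0,"ty": 0,"tz": 0.0005,"rx": 0,"ry": 0,"rz": 0},
    {"tx": 0,"ty": 0,"tz": 0.0005,"rx": 0,"ry": 0,"rz": 0}
  ]
}}

```text
time: 19.4
ee_pos: [394.5, -362.8, 45.4]
ee_rot: [[0.067, -0.998, 0.001], [-0.998, -0.067, -0.001], [0.001, -0.001, -1.0]]
wrist_force: [-3.4, 1.6, 7.2]
grip_width: 0.361
```

Emit:
{"api": "drive_tool", "payload": {
  "plan": [
    {"tx": 0,"ty": 0,"tz": -0.005,"rx": 0,"ry": 0,"rz": 0},
    {"tx": 0,"ty": 0,"tz": -0.02,"rx": 0,"ry": 0,"rz": 0},
    {"tx": 0,"ty": 0,"tz": -0.035,"rx": 0,"ry": 0,"rz": 0},
    {"tx": 0,"ty": 0,"tz": -0.035,"rx": 0,"ry": 0,"rz": 0},
    {"tx": -0.02,"ty": -0.01,"tz": 0,"rx": 0,"ry": 0,"rz": 0},
    {"tx": -0.045,"ty": -0.023,"tz": 0,"rx": 0,"ry": 0,"rz": 0},
    {"tx": -0.045,"ty": -0.023,"tz": 0,"rx": 0,"ry": 0,"rz": 0},
    {"tx": -0.045,"ty": -0.023,"tz": 0,"rx": 0,"ry": 0,"rz": 0},
    {"tx": -0.045,"ty": -0.023,"tz": 0,"rx": 0,"ry": 0,"rz": 0},
    {"tx": -0.045,"ty": -0.023,"tz": 0,"rx": 0,"ry": 0,"rz": 0},
    {"tx": -0.045,"ty": -0.023,"tz": 0,"rx": 0,"ry": 0,"rz": 0},
    {"tx": -0.045,"ty": -0.023,"tz": 0,"rx": 0,"ry": 0,"rz": 0},
    {"tx": -0.045,"ty": -0.023,"tz": 0,"rx": 0,"ry": 0,"rz": 0},
    {"tx": -0.045,"ty": -0.023,"tz": 0,"rx": 0,"ry": 0,"rz": 0},
    {"tx": -0.045,"ty": -0.023,"tz": 0,"rx": 0,"ry": 0,"rz": 0},
    {"tx": -0.045,"ty": -0.023,"tz": 0,"rx": 0,"ry": 0,"rz": 0},
    {"tx": -0.045,"ty": -0.023,"tz": 0,"rx": 0,"ry": 0,"rz": 0},
    {"tx": -0.028,"ty": -0.0138,"tz": 0,"rx": 0,"ry": 0,"rz": 0},
    {"tx": -0.01,"ty": -0.005,"tz": 0,"rx": 0,"ry": 0,"rz": 0}
  ]
}}

```text
time: 21.78
ee_pos: [658.0, 256.1, 138.4]
ee_rot: [[0.068, -0.998, -0.002], [-0.998, -0.068, -0.001], [0.001, 0.002, -1.0]]
wrist_force: [-0.7, 0.3, -7.6]
grip_width: 0.36
```

Emit:
{"api": "drive_tool", "payload": {
  "plan": [
    {"tx": 0,"ty": 0,"tz": 0.005,"rx": 0,"ry": 0,"rz": -0.1673},
    {"tx": 0,"ty": 0,"tz": 0.005,"rx": 0,"ry": 0,"rz": -0.1673},
    {"tx": 0,"ty": 0,"tz": 0.005,"rx": 0,"ry": 0,"rz": -0.1673},
    {"tx": 0,"ty": 0,"tz": 0.005,"rx": 0,"ry": 0,"rz": -0.1673},
    {"tx": 0,"ty": 0,"tz": 0.005,"rx": 0,"ry": 0,"rz": -0.1673},
    {"tx": 0,"ty": 0,"tz": 0.005,"rx": 0,"ry": 0,"rz": -0.1673},
    {"tx": 0,"ty": 0,"tz": 0.005,"rx": 0,"ry": 0,"rz": -0.1673},
    {"tx": 0,"ty": 0,"tz": 0.005,"rx": 0,"ry": 0,"rz": -0.1673},
    {"tx": 0,"ty": 0,"tz": 0.005,"rx": 0,"ry": 0,"rz": -0.1673},
    {"tx": 0,"ty": 0,"tz": 0,"rx": 0,"ry": 0,"rz": 0},
    {"tx": 0,"ty": 0,"tz": 0,"rx": 0,"ry": 0,"rz": 0}
  ]
}}

```text
time: 23.15
ee_pos: [658.4, 254.1, 94.8]
ee_rot: [[1.0, -0.002, -0.0], [-0.002, -1.0, -0.0], [-0.0, 0.0, -1.0]]
wrist_force: [0.2, -0.2, -6.8]
grip_width: 0.361
```

Run:
```python
from h import *
im=grab('wrist','w10');P=cloud(im)
print(*rect(P,570,740,120,380,24,34)[:5],ctrl.read_state()['ee_pos'])
```

```text
11508 [658.2 255.4] [120.6 209.2] 0.47 29.2 [658.47414666 254.23994915  94.97026611]
```

View pics/w10.png

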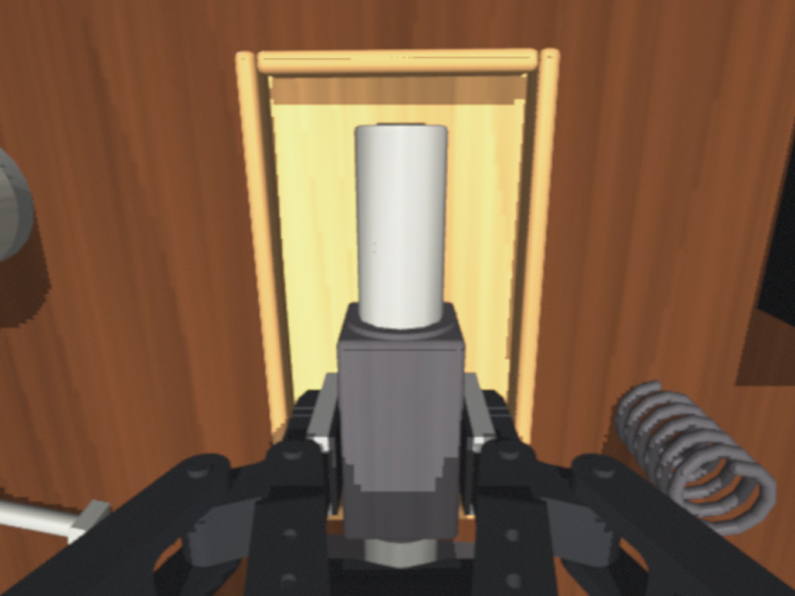

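The wooden tray is squarely under the axle, with clear margins on both sides, and the spring (700,450) is about 130 mm off. I lower now.

Emit:
{"api": "drive_tool", "payload": {
  "plan": [
    {"tx": 0,"ty": 0,"tz": 0.02,"rx": 0,"ry": 0,"rz": 0},
    {"tx": 0,"ty": 0,"tz": 0.025,"rx": 0,"ry": 0,"rz": 0},
    {"tx": 0,"ty": 0,"tz": 0.02,"rx": 0,"ry": 0,"rz": 0},
    {"tx": 0,"ty": 0,"tz": 0.01,"rx": 0,"ry": 0,"rz": 0},
    {"tx": 0,"ty": 0,"tz": 0.003,"rx": 0,"ry": 0,"rz": 0},
    {"tx": 0,"ty": 0,"tz": 0.001,"rx": 0,"ry": 0,"rz": 0}
  ]
}}

```text
time: 23.95
ee_pos: [658.8, 254.6, 16.4]
ee_rot: [[1.0, 0.002, 0.001], [0.002, -1.0, 0.0], [0.001, -0.0, -1.0]]
wrist_force: [0.2, 0.8, -6.1]
grip_width: 0.361
```

Emit:
{"api": "drive_tool", "payload": {
  "plan": [
    {"tx": 0,"ty": 0,"tz": 0.001,"rx": 0,"ry": 0,"rz": 0},
    {"tx": 0,"ty": 0,"tz": 0.001,"rx": 0,"ry": 0,"rz": 0}
  ]
}}

```text
time: 24.2
ee_pos: [658.7, 254.6, 14.3]
ee_rot: [[1.0, 0.002, 0.001], [0.002, -1.0, 0.0], [0.001, -0.0, -1.0]]
wrist_force: [-0.7, 0.2, -8.1]
grip_width: 0.364
```

Emit:
{"api": "drive_tool", "payload": {
  "plan": [
    {"tx": 0,"ty": 0,"tz": 0.001,"rx": 0,"ry": 0,"rz": 0},
    {"tx": 0,"ty": 0,"tz": 0.0005,"rx": 0,"ry": 0,"rz": 0}
  ]
}}

```text
time: 24.45
ee_pos: [658.7, 254.6, 14.0]
ee_rot: [[1.0, 0.002, 0.001], [0.002, -1.0, 0.0], [0.001, -0.0, -1.0]]
wrist_force: [-7.9, -3.1, 10.4]
grip_width: 0.361
```

Contact with the tray floor, so I release and back off.

Emit:
{"api": "drive_tool", "payload": {
  "plan": [
    {"tx": 0,"ty": 0,"tz": 0,"rx": 0,"ry": 0,"rz": 0},
    {"tx": 0,"ty": 0,"tz": 0,"rx": 0,"ry": 0,"rz": 0},
    {"tx": 0,"ty": 0,"tz": -0.01,"rx": 0,"ry": 0,"rz": 0},
    {"tx": 0,"ty": 0,"tz": -0.03,"rx": 0,"ry": 0,"rz": 0},
    {"tx": 0,"ty": 0,"tz": -0.04,"rx": 0,"ry": 0,"rz": 0},
    {"tx": 0,"ty": 0,"tz": -0.04,"rx": 0,"ry": 0,"rz": 0},
    {"tx": 0,"ty": 0,"tz": -0.03,"rx": 0,"ry": 0,"rz": 0},
    {"tx": 0,"ty": 0,"tz": 0,"rx": 0,"ry": 0,"rz": 0}
  ],
  "grip": 0.52
}}

```text
time: 25.45
ee_pos: [659.4, 254.8, 166.1]
ee_rot: [[1.0, 0.002, 0.005], [0.002, -1.0, 0.002], [0.005, -0.002, -1.0]]
wrist_force: [0.3, -0.6, -0.3]
grip_width: 0.524
```

Run:
```python
from h import *
im=grab('wrist','w11');P=cloud(im);grab('scene','s11');grab('side','d11')
c=im['color'].astype(int).sum(-1)
print(*rect(np.where((c<380)[...,None],P,np.nan),605,710,180,340,34,45)[:5])
s=ctrl.read_state();print(s['time'],s['ee_pos'],s['wrist_force'],s['grip_width'])
```

```text
3074 [658.9 253.8] [30.3 63.5] 0.33 39.6
25.6 [658.08949232 254.37125142 161.37974322] [ 0.42623594 -0.23761027 -1.34304757] 0.5208837098842024
```

View pics/w11.png

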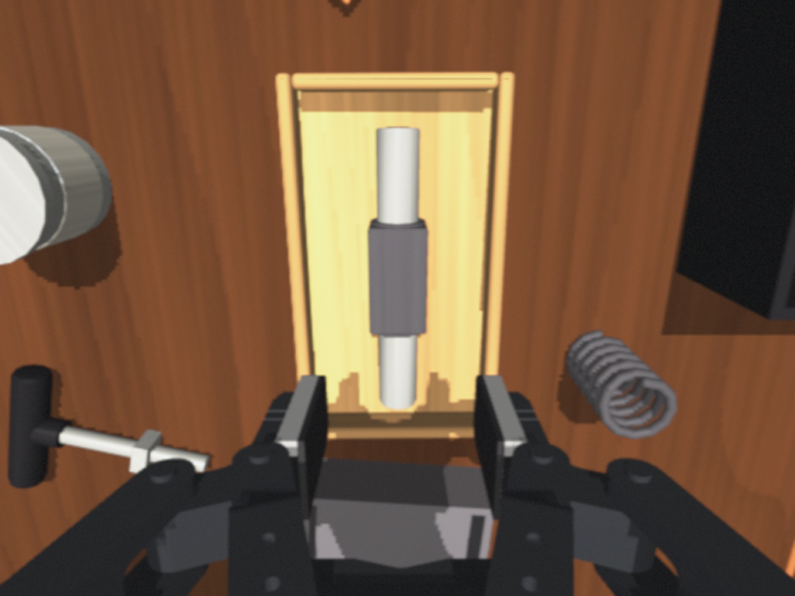

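View pics/s11.png

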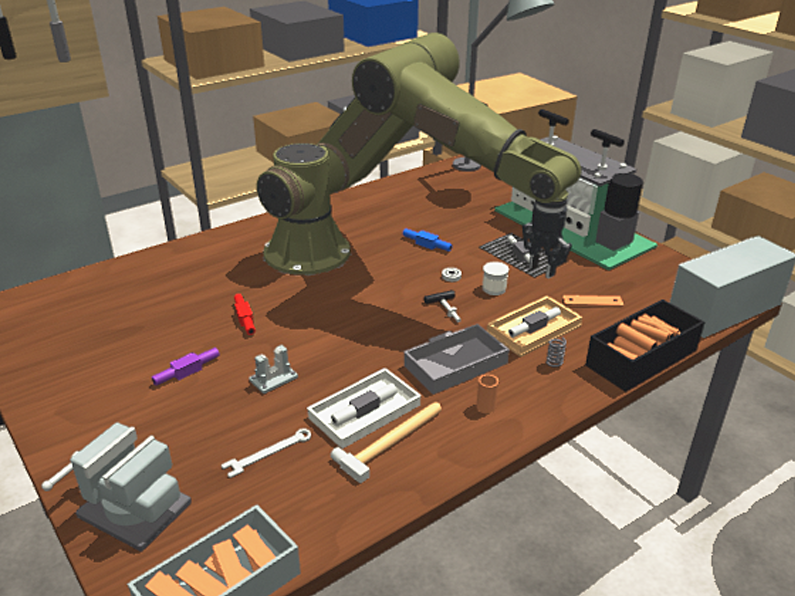

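View pics/d11.png

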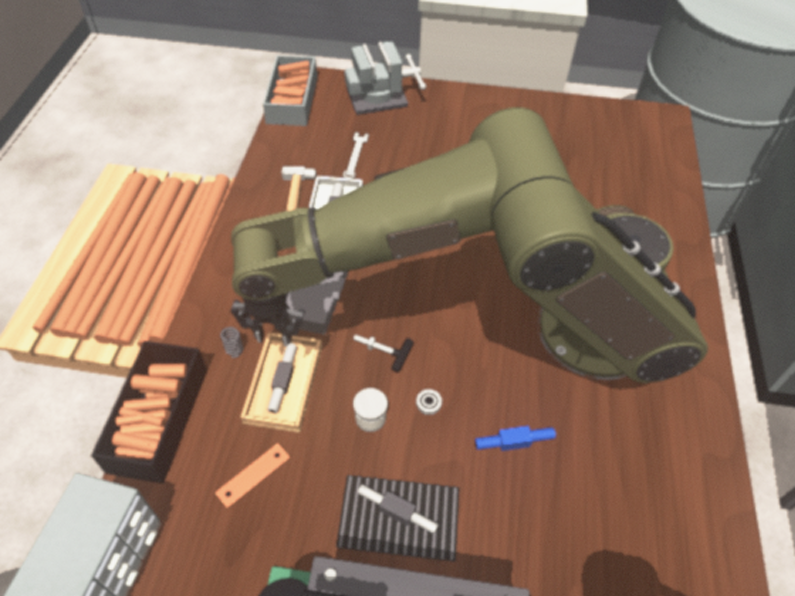

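The scene picture shows axle A flat in the wooden tray at (535,322) and axle B flat in the sheet-metal tray at (364,404). The side picture shows the mat axle where it was at (397,508). Nothing else has moved, and the gripper is clear.

Run:
```python
from workcell import ctrl
print(ctrl.close_job())
```

```text
the job is handed in; nothing more can be done
None
```

Both loose axles are gauged, sorted and laid flat in their trays, and the job was handed in at about 25.6 s.

- **Axle nearer the gauge:** it stopped at the top of the GO gap, with about 15 N of contact and its axis about 45 mm above the slot floor. The camera put its journal at roughly 27.5 mm. It is too thick for GO, so it went in the sheet-metal tray.
- **Other loose axle:** it passed GO with no change in force and stopped at NO-GO, with about 14 N of contact and its axis about 27 mm above the floor. The camera put its journal at roughly 22.6 mm. It fits, so it went in the wooden tray.

In the last pictures both axles lie flat and centred, the axle on the mat and everything else on the bench look untouched, and the gripper is clear at 0 N. No check failed or disagreed. The only oddity was about 7 N upward on the wrist as the fingers closed at each pick-up, which did no harm.

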